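# Put the hole saws back on the storage board in size order

### The arm

A 6-joint arm with a two-finger parallel gripper is mounted at the origin on the work surface. World frame = base frame: x ahead of the robot, y to its left, z up, the work surface at z = 0. Lengths are in m, angles in degrees, forces in N, time in s.
With the tool pointing down it reaches from about 0.3 to 0.75 m from the base axis. Payload 8.5 kg.
Tool frame: the origin (TCP) lies at the very end of the fingers, on their centre line; the grasp point (between the pads) lies 19 mm behind it; z points along the fingers, y is the line along which they close (so a half turn about z gives the same grasp; the last joint's range is limited). The gripper opens to 85 mm and grips with 20 to 120 N. Pads are 22 mm wide; open, the fingers measure 114 mm over their backs; the gripper's body (76 mm by 85 mm) begins 54 mm behind the grasp point. The pads swing forward as they close: fully open they stand 13 mm farther back than shut.
Start: joints at [60.373, 21.807, 74.336, -0, 83.858, -12.336], TCP at [0.163, 0.525, 0.231] pointing down, gripper open.
Joint ranges: [-178.18, 178.18], [-50.72, 133.34], [12.68, 142.11], [-81.47, 261.47], [9.98, 163.14], [-165.26, 165.26]. Speed limits (degrees/s): [136.94, 136.94, 180, 180, 180, 180].

### API

Orientations are given as a 3x3 rotation matrix whose columns are the frame's x, y, z axes.
In Python, from rig import observe, cams, ticket gives the robot as it stands.
- The arm moves only by the tool move_arm, never from a script. Its arguments are lists of equal length, an entry for each row: "jaw": the finger opening in cm, from 0 to 8.54; "dp": the shift along the tool's x, y, z in cm, a list of three; "turn": the turn, a rotation vector about the tool's x, y, z in rad, a list of three. In form: {"jaw": [jaw, ...], "dp": [[tx, ty, tz], ...], "turn": [[wx, wy, wz], ...]}. A call has 1 to 12 rows; each row shifts and turns the commanded pose from where the row before left it, along the tool's axes as they then stand; what a row does not reach is not made up. A row lasts 1/12 s, in which the tool goes at most 41.7 mm and 7.16 degrees, less where a joint would pass 70% of its speed; a pose out of reach is approached as far as the arm can. A call is refused whole if a number of a shift passes 4.17 or a number of a turn 0.125, either way. A call with a gripper value outside its range is refused whole. The fingers move at their own pace and stop on an object; "force" is the grip in N (left out, the last holds). Time passes only in rows, so rows that do not move let the fingers close. It gives the time, the measured TCP pose, the force, the opening and the grip force at its end, in the units of the state.
- observe(): the state, without advancing time (a new reading comes with each control period).
- cams.get_image(name): name is "scene" or "top" or "wrist"; returns (picture, depth): 480x640x3 uint8, red, green, blue; 480x640 float32, m along the optical axis (not along the pixel's ray), 0 where there is no reading.
- cams.calibration(name): a dict with "vertical_fov" (degrees; the focal length in pixels is half the picture's height over the tangent of half this angle, whatever the lens; pixels are square), "cx", "cy" (the principal point, pixels), "view" (4x4, takes a point from world to camera coordinates); the wrist camera has in their place "tool_from_camera" (4x4, takes a point from camera to tool coordinates, whose origin is the TCP and whose axes are the flange's). Camera axes: x right, y up, looking along -z (the intrinsics and any distortion apply to the point x, -y, -z); pixel columns grow to the right and rows downward; lengths in m; the calibration is good to about 2 mm. A picture is of the moment at which its call begins: read the wrist's pose just before it. calibration takes no time and is no camera call.
- ticket.close_job(): hands the job in; it is judged then, once.
Trained networks look in the newest picture that a camera, given by its name, has taken for a name from the list of things; names that differ only in an ending like _2 or _b are one class to them, and where a whole thing is asked for, a point or a joint stands for the part that bears it (a point fixed in the world has none). Each returns a list of dicts, best first, with "p" (0 to 1); they miss things now and then, are a little off and sometimes report something else, mostly with a low value. They report only what shows in the picture. A call takes as long as a camera call. They do not tell look-alikes from the thing itself.
- cams.spot_in(camera, query): "box" ([centre column, centre row, width, height] as shares, 0 to 1, of the picture: columns of its width, rows of its height, round what is visible of it).
- cams.outline_of(camera, query): "mask" (480x640 bool, what is visible of it) and "box" ([centre column, centre row, width, height] as shares, 0 to 1, of the picture: columns of its width, rows of its height, round what is visible of it).
- cams.mark_of(camera, query): "location" ([column, row] as shares, 0 to 1, of the picture: columns of its width, rows of its height: a listed point, or the origin of a listed thing).
The state is a dict: "time_s": time; "q": joint angles; "qvel": joint speeds; "joint_efforts": joint torques, N m; "position": TCP position; "tool_rot": TCP orientation; "ft_force": force on the tool from outside, world axes, zero at the start; "wrist_torque": the same for the moment, N m; "grip_width": finger opening in m; "gripper_force": force on a finger pad.
Only numpy, scipy, OpenCV 4.12 (cv2) and the standard library are available. Lean on these libraries where they do the work, as an engineer would, in place of code of your own. Each camera call takes 0.05 s, during which the arm holds its last target. There are 200 camera calls.

### The job

The four hole saws have been left in a mixed-up row on the pegs of the timber caddy; move them one by one to the plywood storage board so that they stand in order of size there, each teeth down over the peg whose dark ring matches its diameter, centred in that ring and sitting flat on the board. Do not push or knock over the oil bottle or the tape measure.

Things in the scene. Friction and masses are not known exactly. Their poses are not given: they have to be found in the camera images.
- saw_35: The smallest hole saw: grey steel cup, outside diameter 35 mm, 48 mm tall, teeth down, flat closed back up; wall 2.5 mm, 43 mm deep inside. Origin: centre of its toothed rim, z up, yaw arbitrary. At the start it stands over a peg (10 mm thick, 30 mm high) of the caddy, a fixed timber block 89 x 330 x 38 mm high with four pegs in a row 80 mm apart; its long sides are free.
- saw_44: The second smallest hole saw: grey steel cup, outside diameter 44 mm, 48 mm tall, teeth down, flat closed back up; wall 2.5 mm, 43 mm deep inside. Origin: centre of its toothed rim, z up, yaw arbitrary. At the start it stands over a peg (10 mm thick, 30 mm high) of the caddy, a fixed timber block 89 x 330 x 38 mm high with four pegs in a row 80 mm apart; its long sides are free.
- saw_54: The second largest hole saw: grey steel cup, outside diameter 54 mm, 48 mm tall, teeth down, flat closed back up; wall 2.5 mm, 43 mm deep inside. Origin: centre of its toothed rim, z up, yaw arbitrary. At the start it stands over a peg (10 mm thick, 30 mm high) of the caddy, a fixed timber block 89 x 330 x 38 mm high with four pegs in a row 80 mm apart; its long sides are free.
- saw_64: The largest hole saw: grey steel cup, outside diameter 64 mm, 48 mm tall, teeth down, flat closed back up; wall 2.5 mm, 43 mm deep inside. Origin: centre of its toothed rim, z up, yaw arbitrary. At the start it stands over a peg (10 mm thick, 30 mm high) of the caddy, a fixed timber block 89 x 330 x 38 mm high with four pegs in a row 80 mm apart; its long sides are free.
- place_35: Place of the smallest hole saw: a fixed upright peg, 10 mm thick, 30 mm high, inside a dark ring of 40 mm outside diameter drawn on the storage board (level plywood, 100 x 330 x 18 mm high). Origin: foot of the peg, on the board's top face. z up; y runs along the row of four places (sizes grow towards +y, pitches 64, 74, 84 mm), x across it; both long sides are free.
- place_44: Place of the second smallest hole saw: a fixed upright peg, 10 mm thick, 30 mm high, inside a dark ring of 49 mm outside diameter drawn on the storage board (level plywood, 100 x 330 x 18 mm high). Origin: foot of the peg, on the board's top face. z up; y runs along the row of four places (sizes grow towards +y, pitches 64, 74, 84 mm), x across it; both long sides are free.
- place_54: Place of the second largest hole saw: a fixed upright peg, 10 mm thick, 30 mm high, inside a dark ring of 59 mm outside diameter drawn on the storage board (level plywood, 100 x 330 x 18 mm high). Origin: foot of the peg, on the board's top face. z up; y runs along the row of four places (sizes grow towards +y, pitches 64, 74, 84 mm), x across it; both long sides are free.
- place_64: Place of the largest hole saw: a fixed upright peg, 10 mm thick, 30 mm high, inside a dark ring of 69 mm outside diameter drawn on the storage board (level plywood, 100 x 330 x 18 mm high). Origin: foot of the peg, on the board's top face. z up; y runs along the row of four places (sizes grow towards +y, pitches 64, 74, 84 mm), x across it; both long sides are free.
- oil_bottle: Bystander: a grey plastic oil bottle with a black cap, 56 mm in diameter, 150 mm tall, standing loose on the bench beyond the racks. Origin: centre of its underside, z up.
- tape_measure: Bystander: a black tape measure, 66 x 36 mm and 62 mm tall, standing loose on the bench beyond the racks. Origin: centre of its underside, z up.
Not all that is in view belongs to the job. What is shaped like the saw_64 but pink or turquoise is not meant.

How it is judged:
By the outcome, as a careful person would: the job done as asked, in the order asked, and still so for the second after the job is handed in, with the robot touching nothing.
It also fails if it takes over 96 s, if anything falls off the work surface, if the arm or the gripper's body presses on something with over 40 N, if the wrist force passes 120 N, or if a joint passes its speed limit or range.

## Working session

There is one attempt and no reset: what is moved stays moved. The work goes in short steps, Python scripts to look and compute and a tool call to move; the robot and the scene stay as the last step left them, time stands still between calls to the robot, and variables do not carry over. Pictures are saved under pics/ and viewed, at most 14 in all, crops included, and the job is handed in when it is done.

Besides the shell and the picture viewer there is one more tool, called after ">>>" as name(argument=value, ...) on one line, values as JSON. move_arm: Moves the arm, as the interface text tells. Its arguments: {"type":"object","properties":{"jaw":{"type":"array","items":{"type":"number"}},"dp":{"type":"array","items":{"type":"array","items":{"type":"number"}}},"turn":{"type":"array","items":{"type":"array","items":{"type":"number"}}},"force":{"type":"number"}},"required":["jaw","dp","turn"]}

```bash
ls; mkdir -p pics; cat > h.py <<'E'
import numpy as np, cv2
from rig import observe, cams, ticket
def shot(n,f=None):
    s=observe(); im,d=cams.get_image(n)
    if f: cv2.imwrite(f'pics/{f}.png',im[:,:,::-1])
    return s,im,d
def pts(n,s,uv,z):
    """world points for pixels uv (N,2) and depths z"""
    c=cams.calibration(n); f=240/np.tan(np.radians(c['vertical_fov'])/2)
    uv=np.atleast_2d(uv).astype(float); z=np.atleast_1d(z).astype(float)
    if 'distortion' in c or 'dist' in c: print('DIST',{k:v for k,v in c.items() if 'dist' in k})
    p=np.c_[(uv[:,0]-c['cx'])/f*z,-(uv[:,1]-c['cy'])/f*z,-z,np.ones(len(z))]
    if 'view' in c: T=np.linalg.inv(np.array(c['view']))
    else:
        W=np.eye(4); W[:3,:3]=s['tool_rot']; W[:3,3]=s['position']; T=W@np.array(c['tool_from_camera'])
    return (p@T.T)[:,:3], T[:3,3]
E
python3 - <<'E'
from h import *
for n in ('scene','top','wrist'):
    s,im,d=shot(n,n+'0')
    c=cams.calibration(n); print(n,{k:(np.round(v,4).tolist() if not isinstance(v,str) else v) for k,v in c.items()}, d.min(),d.max())
    for q in ['saw_35','saw_44','saw_54','saw_64','place_35','place_64','oil_bottle','tape_measure']:
        r=cams.spot_in(n,q); print(q,[(round(x['p'],2),np.round(np.array(x['box'])*[640,480,640,480]).astype(int).tolist()) for x in r[:5]])
print({k:np.round(v,3).tolist() for k,v in s.items()})
E
```

```text
pics
scene {'vertical_fov': 50.4144, 'cx': 322.1486, 'cy': 233.4761, 'view': [[0.7293, 0.6841, 0.0078, -0.444], [-0.4176, 0.4361, 0.7971, 0.1918], [0.5419, -0.5846, 0.6038, -1.2442], [0.0, 0.0, 0.0, 1.0]]} 0.0 3.9998448
saw_35 [(0.85, [176, 247, 42, 45]), (0.74, [212, 279, 44, 52]), (0.67, [240, 251, 27, 39]), (0.63, [294, 336, 42, 57]), (0.62, [355, 271, 41, 45])]
saw_44 [(0.85, [176, 247, 42, 45]), (0.74, [212, 279, 44, 52]), (0.67, [240, 251, 27, 39]), (0.63, [294, 336, 42, 57]), (0.62, [355, 271, 41, 45])]
saw_54 [(0.85, [176, 247, 42, 45]), (0.74, [212, 279, 44, 52]), (0.67, [240, 251, 27, 39]), (0.63, [294, 336, 42, 57]), (0.62, [355, 271, 41, 45])]
saw_64 [(0.85, [176, 247, 42, 45]), (0.74, [212, 279, 44, 52]), (0.67, [240, 251, 27, 39]), (0.63, [294, 336, 42, 57]), (0.62, [355, 271, 41, 45])]
place_35 [(0.83, [379, 163, 28, 18]), (0.79, [362, 177, 26, 17]), (0.65, [335, 209, 20, 19]), (0.6, [350, 196, 22, 22])]
place_64 [(0.83, [379, 163, 28, 18]), (0.79, [362, 177, 26, 17]), (0.65, [335, 209, 20, 19]), (0.6, [350, 196, 22, 22])]
oil_bottle [(0.93, [380, 306, 40, 91])]
tape_m
[... 1201 characters left out ...]
: 325.2848, 'cy': 231.955, 'tool_from_camera': [[0.0009, 0.9518, 0.3066, 0.0787], [1.0, -0.0009, -0.0002, -0.0007], [0.0001, 0.3066, -0.9518, -0.1433], [0.0, 0.0, 0.0, 1.0]]} 0.0 0.48785338
saw_35 []
saw_44 []
saw_54 []
saw_64 []
place_35 []
place_64 []
oil_bottle []
tape_measure []
{'time_s': 0.9, 'q': [60.374, 21.806, 74.334, 0.0, 83.857, -12.338], 'qvel': [-0.016, -0.002, -0.058, -0.073, 0.028, 0.041], 'joint_efforts': [-0.001, -44.831, -23.146, -0.0, 0.0, 0.0], 'position': [0.163, 0.525, 0.231], 'tool_rot': [[-0.955, 0.297, 0.0], [0.297, 0.955, 0.0], [-0.0, 0.0, -1.0]], 'ft_force': [0.438, -0.278, 0.016], 'wrist_torque': [-0.034, -0.048, 0.023], 'gripper_force': 0.0, 'grip_width': 0.085}
```

```bash
python3 - <<'E'
import cv2,numpy as np
a=cv2.imread('pics/top0.png')[100:400,80:540]; cv2.imwrite('pics/top0c.png',cv2.resize(a,(798,520),interpolation=cv2.INTER_CUBIC))
E
```

```text
(no output)
```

View pics/top0c.png

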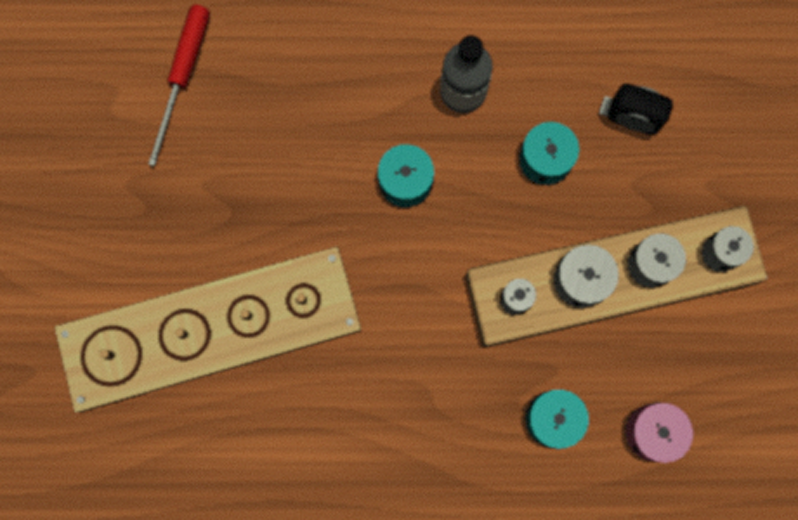

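View pics/scene0.png

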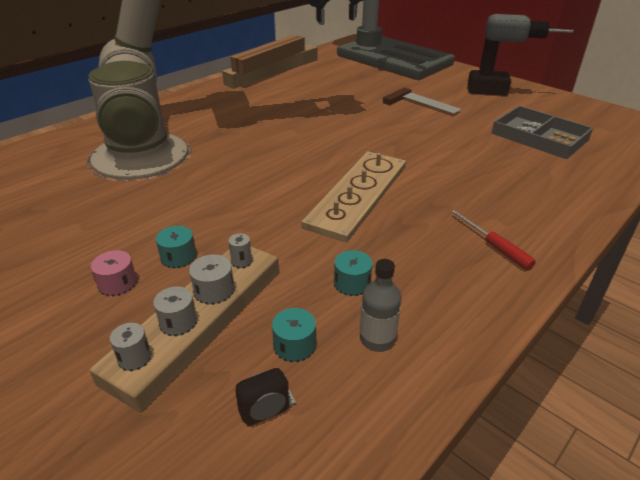

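The top view shows the saws on the caddy, left to right: 35 at crop pixel (519,295), 64 at (589,273), 54 at (660,258) and 44 at (733,245). The rings on the board run 64 at (110,355), 54 at (184,334), 44 at (248,315) and 35 at (303,299). The teal and pink cups stand loose on the bench, so they are decoys. Only the four grey cups on the timber block are meant.

```bash
cat >> h.py <<'E'
def ray(n,s,uv,zp):
    P,c=pts(n,s,uv,np.ones(len(np.atleast_2d(uv)))); d=P-c
    return c+d*((zp-c[2])/d[:,2])[:,None]
def rigid(model,P):
    m=model-model.mean(0); q=P-P.mean(0); U,S,V=np.linalg.svd(m.T@q); R=(V.T@np.diag([1,np.sign(np.linalg.det(V.T@U.T))])@U.T)
    t=P.mean(0)-R@model.mean(0); return R,t,np.linalg.norm(model@R.T+t-P,axis=1)
def worldmap(n,s,d):
    v,u=np.mgrid[:480,:640]; P,_=pts(n,s,np.c_[u.ravel(),v.ravel()],d.ravel()); return P.reshape(480,640,3)
def saws(n,s,im,d,zt=.086,lo=120):
    W=worldmap(n,s,d); hsv=cv2.cvtColor(im,cv2.COLOR_RGB2HSV)
    m=((abs(W[:,:,2]-zt)<.012)&(hsv[:,:,1]<60)).astype(np.uint8)
    m=cv2.morphologyEx(m,cv2.MORPH_OPEN,np.ones((3,3)))
    out=[]
    for c in cv2.findContours(m,cv2.RETR_EXTERNAL,cv2.CHAIN_APPROX_NONE)[0]:
        if cv2.contourArea(c)<lo: continue
        w=ray(n,s,c[:,0].astype(float),zt)[:,:2].astype(np.float32)
        e=cv2.fitEllipse(w*1000); mm=np.zeros_like(m); cv2.drawContours(mm,[c],-1,1,-1)
        out.append((np.array(e[0])/1000,np.array(e[1]),float(np.median(W[:,:,2][(mm>0)&(d>0)])),c[:,0].mean(0)))
    return out
def rings(n,s,im,boxes,zp=.018,size=10):
    out=[]
    hsv=cv2.cvtColor(im,cv2.COLOR_RGB2HSV)[:,:,2]
    for b in boxes:
        x0,y0=int(b[0]-b[2]/2-4),int(b[1]-b[3]/2-4); x1,y1=int(b[0]+b[2]/2+5),int(b[1]+b[3]/2+5)
        g=hsv[y0:y1,x0:x1]; t,_=cv2.threshold(g,0,255,cv2.THRESH_OTSU); m=(g<t).astype(np.uint8)
        cs=cv2.findContours(m,cv2.RETR_EXTERNAL,cv2.CHAIN_APPROX_NONE)[0]
        c=max(cs,key=lambda c:cv2.boundingRect(c)[2])[:,0]+[x0,y0]
        w=ray(n,s,c.astype(float),zp)[:,:2].astype(np.float32); e=cv2.fitEllipse(w*1000)
        out.append((np.array(e[0])/1000,np.array(e[1])))
    return out
E
python3 - <<'E'
from h import *
for n,bx in (('top',[[254,276,17,22],[223,283,23,24],[187,292,32,31],[142,305,40,35]]),('scene',[[335,209,20,19],[350,196,22,22],[362,177,26,17],[379,163,28,18]])):
    s,im,d=shot(n)
    print(n)
    for o in saws(n,s,im,d,lo=80): print('saw',np.round(o[0],4),np.round(o[1],1),round(o[2],4),o[3].round())
    r=rings(n,s,im,bx); 
    for o in r: print('ring',np.round(o[0],4),np.round(o[1],1))
    M=np.array([[0,0],[0,.064],[0,.138],[0,.222]]); R,t,e=rigid(M,np.array([o[0] for o in r])); print('fit',(M@R.T+t).round(4).tolist(),e.round(4),'yaw',np.degrees(np.arctan2(R[1,0],R[0,0])))
    for q in ('oil_bottle','tape_measure'):
        b=cams.spot_in(n,q)[0]['box']; u=np.array(b[:2])*[640,480]; print(q,ray(n,s,u,.05)[0].round(3))
E
```

```text
top
saw [ 0.5265 -0.1123] [32.4 35.6] 0.0862 [379. 270.]
saw [ 0.5489 -0.187 ] [61.1 64.2] 0.0862 [418. 258.]
saw [ 0.5663 -0.2656] [51.7 55.3] 0.0864 [460. 249.]
saw [ 0.5795 -0.3448] [41.6 45.5] 0.0864 [501. 242.]
ring [0.5301 0.1254] [38.7 39.5]
ring [0.5126 0.1868] [47.1 48.3]
ring [0.4917 0.2579] [57.6 58.2]
ring [0.4682 0.3386] [67.3 67.9]
fit [[0.5303, 0.1254], [0.5124, 0.1868], [0.4917, 0.2579], [0.4683, 0.3386]] [0.0001 0.0002 0.0001 0.0001] yaw 16.211712590725032
oil_bottle [ 0.788 -0.059  0.05 ]
tape_measure [ 0.752 -0.259  0.05 ]
scene
saw [ 0.585  -0.3498] [42.9 53. ] 0.0858 [128. 338.]
saw [ 0.7917 -0.0776] [36.2 54.4] 0.0875 [380. 308.]
saw [ 0.5725 -0.2715] [51.9 64.1] 0.0858 [174. 302.]
saw [ 0.5549 -0.1929] [62.4 73.9] 0.0859 [210. 271.]
saw [ 0.5332 -0.1191] [32.9 46.3] 0.0857 [239. 242.]
saw [-0.0818  0.9755] [ 90.5 109.7] 0.0848 [369.  30.]
ring [0.521  0.1392] [37.1 83.9]
ring [0.5079 0.1898] [44.9 62.1]
ring [0.4879 0.2569] [55.5 78.9]
ring [0.4533 0.3491] [ 90.1 128.4]
fit [[0.525, 0.1329], [0.5054, 0.1938], [0.4827, 0.2642], [0.457, 0.3442]] [0.0075 0.0047 0.0089 0.0062] yaw 17.842870830745685
oil_bottle [ 0.773 -0.042  0.05 ]
tape_measure [ 0.763 -0.27   0.05 ]
```

>>> move_arm(jaw=[8.5,8.5,8.5,8.5,8.5,8.5,8.5,8.5], dp=[[0,0,0],[0,0,0],[0,0,0],[0,0,0],[0,0,0],[0,0,0],[0,0,0],[0,0,0]], turn=[[0,0,0.123],[0,0,0.123],[0,0,0.123],[0,0,0.123],[0,0,0.123],[0,0,0.123],[0,0,0.123],[0,0,0.123]], force=40)

```text
time_s: 2.32
position: [0.1635, 0.5251, 0.2313]
tool_rot: [[-0.275, 0.961, 0.0], [0.961, 0.275, -0.0], [-0.0, 0.0, -1.0]]
ft_force: [-0.7, 0.7, 0.2]
grip_width: 0.0849
gripper_force: 0.0
```

>>> move_arm(jaw=[8.5,8.5,8.5,8.5,8.5,8.5,8.5,8.5,8.5,8.5,8.5,8.5], dp=[[-3.07,2.19,0],[-3.07,2.19,0],[-3.07,2.19,0],[-3.07,2.19,0],[-3.07,2.19,0],[-3.07,2.19,0],[-3.07,2.19,0],[-3.07,2.19,0],[-3.07,2.19,0],[-3.07,2.19,0],[-3.07,2.19,0],[0,0,0]], turn=[[0,0,0],[0,0,0],[0,0,0],[0,0,0],[0,0,0],[0,0,0],[0,0,0],[0,0,0],[0,0,0],[0,0,0],[0,0,0],[0,0,0]])

```text
time_s: 3.32
position: [0.494, 0.2648, 0.2307]
tool_rot: [[-0.276, 0.961, 0.001], [0.961, 0.276, -0.001], [-0.001, 0.001, -1.0]]
ft_force: [0.2, 0.2, -0.1]
grip_width: 0.0845
gripper_force: 0.0
```

```bash
cat >> h.py <<'E'
def board(n='wrist',f=None):
    s,im,d=shot(n,f); r=[x for x in cams.spot_in(n,'place_35') if x['p']>.2]
    bx=[np.array(x['box'])*[640,480,640,480] for x in r]
    o=sorted(rings(n,s,im,bx),key=lambda o:o[1].mean())
    for a in o: print('ring',a[0].round(4),a[1].round(1))
    return s,im,d,o
E
python3 - <<'E'
from h import *
s,im,d,o=board(f='w1'); print(s['time_s'],s['position'].round(4) if hasattr(s['position'],'round') else s['position'],np.round(s['tool_rot'],3).tolist())
if len(o)==4:
    M=np.array([[0,0],[0,.064],[0,.138],[0,.222]]); R,t,e=rigid(M,np.array([a[0] for a in o])); print('fit',(M@R.T+t).round(4).tolist(),e.round(4),'yaw',np.degrees(np.arctan2(R[1,0],R[0,0])))
W=worldmap('wrist',s,d); print(np.median(W[230:250,310:330,2]))
E
```

```text
ring [0.5272 0.1253] [37.8 39.7]
ring [0.4657 0.3386] [67.7 68.3]
ring [0.4872 0.264 ] [68.9 70.4]
3.3167 [0.494  0.2648 0.2307] [[-0.276, 0.961, 0.001], [0.961, 0.276, -0.001], [-0.001, 0.001, -1.0]]
0.018604933813673813
```

View pics/w1.png

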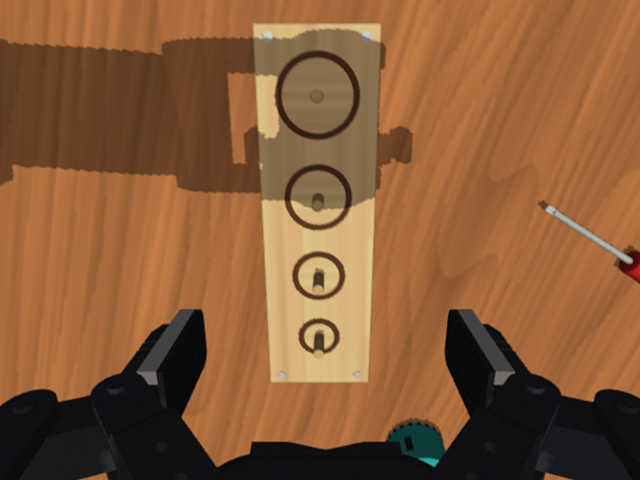

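The wrist view shows the rings at (317,95), (318,197), (319,275) and (319,336). The arm's shadow spoils the global threshold, so I'll redo the fit with a local one on the saved image, then go over the caddy.

```bash
cat >> h.py <<'E'
def rings2(n,s,im,cr,zp=.018):
    """rings near given centre/halfsize pixels, adaptive threshold"""
    g=cv2.cvtColor(im,cv2.COLOR_RGB2GRAY); out=[]
    m=cv2.adaptiveThreshold(g,1,cv2.ADAPTIVE_THRESH_MEAN_C,cv2.THRESH_BINARY_INV,31,14)
    for u,v,r in cr:
        x0,y0=int(u-r),int(v-r); sub=m[y0:int(v+r),x0:int(u+r)]
        cs=cv2.findContours(sub,cv2.RETR_EXTERNAL,cv2.CHAIN_APPROX_NONE)[0]
        c=cv2.convexHull(max(cs,key=lambda c:cv2.contourArea(cv2.convexHull(c))))[:,0]+[x0,y0]
        w=ray(n,s,c.astype(float),zp)[:,:2].astype(np.float32); e=cv2.fitEllipse(w*1000)
        out.append((np.array(e[0])/1000,np.array(e[1])))
    return out
BM=np.array([[0,0],[0,.064],[0,.138],[0,.222]])
def go(s,x,y,z,yaw):
    """print turn and shift in tool axes (after the turn)"""
    R=np.array(s['tool_rot']); cur=np.degrees(np.arctan2(R[1,1],R[0,1])); a=np.radians(yaw)
    Y=np.array([np.cos(a),np.sin(a)]); X=np.array([-Y[1],Y[0]]); p=np.array(s['position']); D=np.array([x,y])-p[:2]
    print('go turn',np.radians(cur-yaw).round(4),'tx ty tz cm',(D@X*100).round(2),(D@Y*100).round(2),((p[2]-z)*100).round(2))
E
python3 - <<'E'
from h import *
s=observe(); im=cv2.imread('pics/w1.png')[:,:,::-1].copy()
o=rings2('wrist',s,im,[(319,336,28),(319,275,34),(318,197,42),(317,95,52)])
for a in o: print(a[0].round(4),a[1].round(1))
R,t,e=rigid(BM,np.array([a[0] for a in o])); print('fit',(BM@R.T+t).round(4).tolist(),e.round(4),'yaw',np.degrees(np.arctan2(R[1,0],R[0,0])))
go(s,.553-.0082,-.228+.036,.30,12.8)
E
```

```text
[0.5233 0.1284] [40.2 40.9]
[0.5056 0.1897] [49.2 49.9]
[0.4845 0.2605] [57.2 69.8]
[0.457  0.3354] [68.5 87.6]
fit [[0.5248, 0.1275], [0.5054, 0.1885], [0.4829, 0.259], [0.4573, 0.339]] [0.0018 0.0012 0.0022 0.0036] yaw 17.7071252310495
go turn 0.0592 tx ty tz cm -46.05 -4.87 -6.91
```

```bash
python3 - <<'E'
from h import *
s,im,d=shot('wrist','w2'); print(s['position'],np.abs(s['qvel']).max())
for b in [[(319,336,28),(319,275,34),(318,197,42),(317,95,52)]]:
    o=rings2('wrist',s,im,b)
    for a in o: print(a[0].round(4),a[1].round(1))
    R,t,e=rigid(BM,np.array([a[0] for a in o])); print('fit',(BM@R.T+t).round(4).tolist(),e.round(4),'yaw',np.degrees(np.arctan2(R[1,0],R[0,0])))
go(s,.553-.0082,-.228+.036,.30,12.8)
E
```

```text
[0.49028181 0.26789069 0.23090454] 2.699935778495793
[0.5278 0.1246] [40.1 41. ]
[0.51   0.1861] [49.3 49.7]
[0.4895 0.2572] [59.2 59.3]
[0.4651 0.3376] [68.1 71.8]
fit [[0.528, 0.1247], [0.51, 0.1861], [0.4891, 0.2571], [0.4653, 0.3376]] [0.0002 0.0001 0.0004 0.0003] yaw 16.40166317254697
go turn 0.0592 tx ty tz cm -46.05 -4.87 -6.91
```

View pics/w2.png

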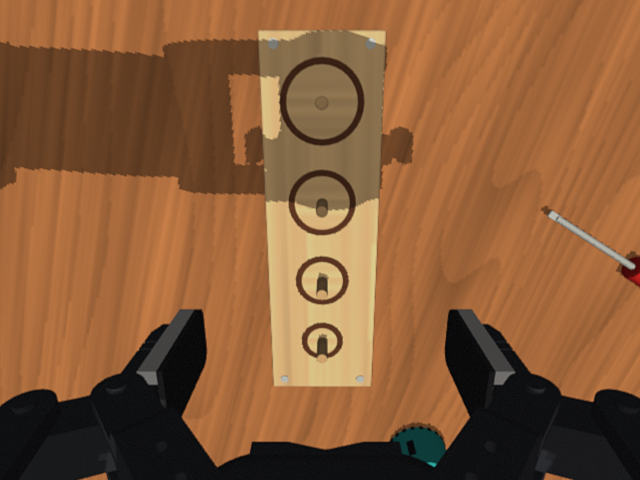

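The rings are at (322,101), (322,202), (322,280) and (322,340), and the fit residual is under 0.4 mm. Next I move over the caddy.

>>> move_arm(jaw=[8.5,8.5,8.5,8.5,8.5,8.5,8.5,8.5,8.5,8.5,8.5,8.5], dp=[[-3.84,-0.41,-0.58],[-3.84,-0.41,-0.58],[-3.84,-0.41,-0.58],[-3.84,-0.41,-0.58],[-3.84,-0.41,-0.58],[-3.84,-0.41,-0.58],[-3.84,-0.41,-0.58],[-3.84,-0.41,-0.58],[-3.84,-0.41,-0.58],[-3.84,-0.41,-0.58],[-3.84,-0.41,-0.58],[-3.84,-0.41,-0.58]], turn=[[0,0,0.059],[0,0,0],[0,0,0],[0,0,0],[0,0,0],[0,0,0],[0,0,0],[0,0,0],[0,0,0],[0,0,0],[0,0,0],[0,0,0]])

```text
time_s: 4.47
position: [0.547, -0.1911, 0.3017]
tool_rot: [[-0.226, 0.974, 0.0], [0.974, 0.226, 0.0], [-0.0, 0.0, -1.0]]
ft_force: [-0.1, 0.1, 0.5]
grip_width: 0.085
gripper_force: 0.0
```

>>> move_arm(jaw=[8.5,8.5,8.5], dp=[[0,0,0],[0,0,0],[0,0,0]], turn=[[0,0,0],[0,0,0],[0,0,0]])

```text
time_s: 4.72
position: [0.5471, -0.1894, 0.3009]
tool_rot: [[-0.225, 0.974, -0.0], [0.974, 0.225, 0.001], [0.001, -0.0, -1.0]]
ft_force: [-0.3, 0.5, 0.3]
grip_width: 0.0847
gripper_force: 0.0
```

```bash
python3 - <<'E'
from h import *
s,im,d=shot('wrist','w3'); print(s['position'],np.abs(s['qvel']).max(),s['time_s'])
S=saws('wrist',s,im,d,lo=400)
for o in S: print('saw',o[0].round(4),o[1].round(1),round(o[2],4),o[3].round())
P=np.array([o[0] for o in S if 25<o[1].mean()<75]); P=P[np.argsort(-P[:,1])]; print(P)
if len(P)==4:
    R,t,e=rigid(np.array([[0,-.08*i] for i in range(4)]),P); print(e.round(4),np.degrees(np.arctan2(R[1,0],R[0,0])))
a=im[:,100:540]; cv2.imwrite('pics/w3c.png',a[:,:,::-1])
E
```

```text
[ 0.54709634 -0.18940745  0.30094836] 0.981035440934301 4.7167
saw [ 0.5779 -0.3436] [42.8 49.6] 0.0864 [321. 347.]
saw [ 0.5651 -0.2655] [52.3 57.2] 0.0865 [326. 273.]
saw [ 0.548  -0.1879] [62.2 64.2] 0.0866 [327. 189.]
saw [ 0.5256 -0.1135] [33.4 33.6] 0.0867 [321.  96.]
saw [ 0.7689 -0.0635] [42.9 50.7] 0.0889 [618. 104.]
[[ 0.7689046  -0.06354557]
 [ 0.52558057 -0.11350872]
 [ 0.54796368 -0.18786751]
 [ 0.56508618 -0.26549988]
 [ 0.57793121 -0.34356598]]
```

View pics/w3c.png

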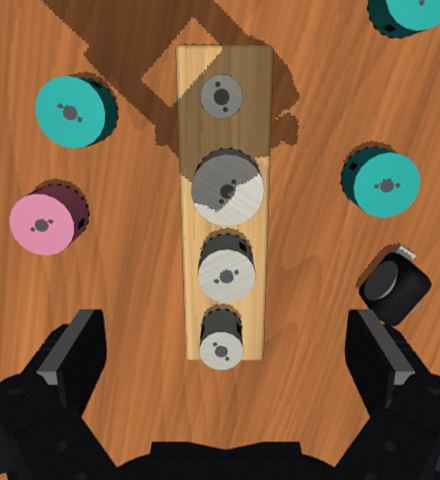

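The wrist crop shows the 35 saw at (221,97), 64 at (227,189), 54 at (227,273) and 44 at (221,347). They are grey and on the timber. The teal and pink cups beside it are ignored. I hover over saw_35 first.

```bash
cat >> h.py <<'E'
def fine(near,zt,n='wrist',tol=.006,f=None):
    """circle fit of the saw top nearest to a world xy"""
    s,im,d=shot(n,f); W=worldmap(n,s,d); hsv=cv2.cvtColor(im,cv2.COLOR_RGB2HSV)
    m=((abs(W[:,:,2]-zt)<tol)&(hsv[:,:,1]<70)&(np.hypot(W[:,:,0]-near[0],W[:,:,1]-near[1])<.042)).astype(np.uint8)
    m=cv2.morphologyEx(m,cv2.MORPH_OPEN,np.ones((5,5)))
    c=max(cv2.findContours(m,cv2.RETR_EXTERNAL,cv2.CHAIN_APPROX_NONE)[0],key=cv2.contourArea)
    w=ray(n,s,cv2.convexHull(c)[:,0].astype(float),zt)[:,:2]
    e=cv2.fitEllipse(w.astype(np.float32)*1000); z=np.median(W[:,:,2][m>0])
    print('t',s['time_s'],'saw',(np.array(e[0])/1000).round(4),np.array(e[1]).round(1),'z',z.round(4),'px',c[:,0].mean(0).round())
    return s,im,np.array(e[0])/1000
E
python3 - <<'E'
from h import *
go(observe(),.5256,-.1135,.19,12.8)
E
```

```text
go turn 0.0047 tx ty tz cm 7.84 -0.42 11.1
```

>>> move_arm(jaw=[8.5,8.5,8.5,8.5,8.5,8.5,8.5], dp=[[1.96,-0.1,2.77],[1.96,-0.1,2.77],[1.96,-0.1,2.77],[1.96,-0.1,2.77],[0,0,0],[0,0,0],[0,0,0]], turn=[[0,0,0.005],[0,0,0],[0,0,0],[0,0,0],[0,0,0],[0,0,0],[0,0,0]])

```text
time_s: 5.35
position: [0.5267, -0.1149, 0.1914]
tool_rot: [[-0.221, 0.975, 0.002], [0.975, 0.221, -0.001], [-0.002, 0.002, -1.0]]
ft_force: [0.0, 0.0, 0.5]
grip_width: 0.0851
gripper_force: 0.0
```

```bash
python3 - <<'E'
from h import *
s,im,c=fine((.5256,-.1135),.086,f='w4'); s,im,c=fine((.5256,-.1135),.086,tol=.004); go(s,c[0],c[1],.048,12.8); fine((.527,-.1135),.086,n='top')
E
```

```text
t 5.35 saw [ 0.5255 -0.1128] [34.1 36.2] z 0.0867 px [325. 224.]
t 5.4 saw [ 0.5254 -0.113 ] [34.2 35.5] z 0.0866 px [325. 224.]
go turn -0.0015 tx ty tz cm 0.27 -0.08 14.36
t 5.45 saw [ 0.5233 -0.1113] [19.3 33.3] z 0.0865 px [378. 271.]
```

>>> move_arm(jaw=[8.5,8.5,8.5,8.5,8.5,3.0,3.0,3.0,3.0,3.0,3.0,3.0], dp=[[0.2,-0.08,3.5],[0,0,3.5],[0,0,3.5],[0,0,3.8],[0,0,0],[0,0,0],[0,0,0],[0,0,0],[0,0,0],[0,0,0],[0,0,0],[0,0,0]], turn=[[0,0,0],[0,0,0],[0,0,0],[0,0,0],[0,0,0],[0,0,0],[0,0,0],[0,0,0],[0,0,0],[0,0,0],[0,0,0],[0,0,0]], force=40)

```text
time_s: 6.5
position: [0.5257, -0.1141, 0.0493]
tool_rot: [[-0.219, 0.976, 0.004], [0.976, 0.219, -0.002], [-0.003, 0.003, -1.0]]
ft_force: [-1.1, 0.9, 8.0]
grip_width: 0.0351
gripper_force: 39.1
```

>>> move_arm(jaw=[3.0,3.0,3.0,3.0,3.0], dp=[[0,0,-3.3],[0,0,-3.3],[0,0,-3.4],[0,0,0],[0,0,0]], turn=[[0,0,0],[0,0,0],[0,0,0],[0,0,0],[0,0,0]])

```text
time_s: 6.92
position: [0.5255, -0.1139, 0.1496]
tool_rot: [[-0.219, 0.976, 0.005], [0.976, 0.219, -0.002], [-0.003, 0.004, -1.0]]
ft_force: [0.5, 0.1, -2.1]
grip_width: 0.0347
gripper_force: 40.4
```

```bash
python3 - <<'E'
from h import *
s=observe(); p=s['position']; print(p,s['grip_width'])
s,im,c=fine(p[:2],p[2]+.0375,f='w5'); R=np.array(s['tool_rot']); print('offset in tool xy mm',(((c-np.array(s['position'])[:2])@R[:2,:2])*1000).round(1))
go(s,.5285,.125,.148,16.3)
E
```

```text
[ 0.52548892 -0.11388307  0.14961736] 0.034713595971357765
t 6.9167 saw [ 0.5241 -0.112 ] [36.6 56.3] z 0.1869 px [325. 362.]
offset in tool xy mm [ 2.2 -0.9]
go turn -0.0633 tx ty tz cm 22.84 6.99 0.16
```

View pics/w5.png

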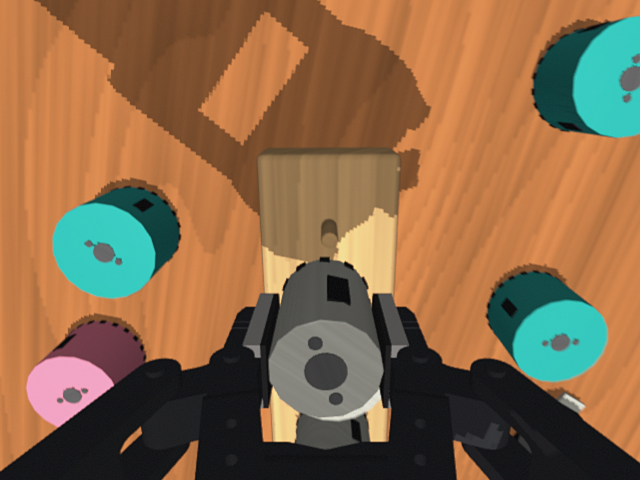

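In hand, the saw's back is centred at pixel (326,371). That puts it about +1.1 mm along tool x and near 0 along y. Next I carry it over place_35.

>>> move_arm(jaw=[3.0,3.0,3.0,3.0,3.0,3.0,3.0,3.0,3.0,3.0,3.0], dp=[[0,0,0],[3.79,1.165,0],[3.79,1.165,0],[3.79,1.165,0],[3.79,1.165,0],[3.79,1.165,0],[3.79,1.165,0.15],[0,0,0],[0,0,0],[0,0,0],[0,0,0]], turn=[[0,0,-0.0633],[0,0,0],[0,0,0],[0,0,0],[0,0,0],[0,0,0],[0,0,0],[0,0,0],[0,0,0],[0,0,0],[0,0,0]])

```text
time_s: 7.88
position: [0.528, 0.1231, 0.1451]
tool_rot: [[-0.279, 0.96, -0.001], [0.96, 0.279, -0.0], [0.0, -0.001, -1.0]]
ft_force: [-0.0, 0.1, -1.2]
grip_width: 0.0347
gripper_force: 40.4
```

```bash
cat >> h.py <<'E'
def look(k,f):
    """rings as seen from here, rough positions projected from the first fit; k = wanted place"""
    B0=np.array([[.528,.1247],[.510,.1861],[.4891,.2571],[.4653,.3376]]); D=[.04,.049,.059,.069]
    s,im,d=shot('wrist',f); c=cams.calibration('wrist'); fo=240/np.tan(np.radians(c['vertical_fov'])/2)
    W=np.eye(4); W[:3,:3]=s['tool_rot']; W[:3,3]=s['position']; T=np.linalg.inv(W@np.array(c['tool_from_camera']))
    R=np.array(s['tool_rot'])
    for i,b in enumerate(B0):
        p=T@np.r_[b,.018,1]; u=c['cx']+fo*p[0]/-p[2]; v=c['cy']-fo*p[1]/-p[2]; r=fo*D[i]/2/-p[2]+9
        if not(r<u<640-r and r<v<480-r): continue
        try:
            o=rings2('wrist',s,im,[(u,v,r)])[0]; print(i,'px',round(u),round(v),'ring',o[0].round(4),o[1].round(1),'in tool xy mm',((o[0]-np.array(s['position'])[:2])@R[:2,:2]*1000).round(1))
        except Exception as e: print(i,'px',round(u),round(v),e)
    print('t',s['time_s'],'pos',s['position'].round(4),'q̇',np.abs(s['qvel']).max().round(2),R[:2,1].round(4))
E
python3 - <<'E'
from h import *
look(0,'w6')
E
```

```text
0 px 327 217 ring [0.5281 0.1244] [39.9 40. ] in tool xy mm [1.2 0.4]
1 px 327 118 ring [0.5102 0.1861] [48.8 49. ] in tool xy mm [65.4  0.5]
t 7.8833 pos [0.528  0.1231 0.1451] q̇ 0.54 [0.9603 0.2791]
```

View pics/w6.png

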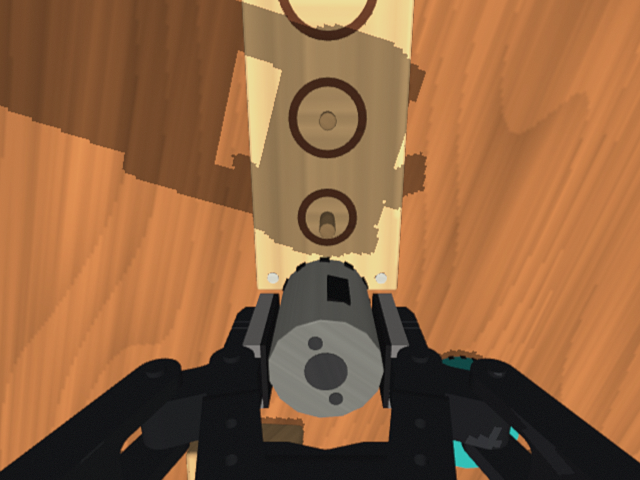

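The ring is at (327,217), which is (1.2, 0.4) mm in tool axes, and the saw is within about 1 mm of that in y. I'll shift +1 mm in y and lower.

>>> move_arm(jaw=[3.0,3.0,3.0,3.0,3.0,3.0,3.0,3.0,3.0], dp=[[0,0.1,0],[0,0,3.0],[0,0,3.0],[0,0,3.0],[0,0,1.5],[0,0,1.0],[0,0,0],[0,0,0],[0,0,0]], turn=[[0,0,0],[0,0,0],[0,0,0],[0,0,0],[0,0,0],[0,0,0],[0,0,0],[0,0,0],[0,0,0]])

```text
time_s: 8.68
position: [0.5296, 0.1242, 0.0312]
tool_rot: [[-0.28, 0.96, 0.001], [0.96, 0.28, 0.0], [-0.0, 0.001, -1.0]]
ft_force: [-0.2, -1.0, -0.2]
grip_width: 0.0346
gripper_force: 40.9
```

>>> move_arm(jaw=[3.0,3.0,3.0,5.5,5.5,5.5,5.5], dp=[[0,0,0.17],[0,0,0],[0,0,0],[0,0,0],[0,0,0],[0,0,0],[0,0,0]], turn=[[0,0,0],[0,0,0],[0,0,0],[0,0,0],[0,0,0],[0,0,0],[0,0,0]])

```text
time_s: 9.27
position: [0.5291, 0.1245, 0.029]
tool_rot: [[-0.281, 0.96, 0.0], [0.96, 0.281, -0.0], [-0.0, 0.0, -1.0]]
ft_force: [0.1, 0.2, 0.3]
grip_width: 0.0552
gripper_force: 0.0
```

>>> move_arm(jaw=[6.5,8.5,8.5,8.5,8.5,8.5,8.5], dp=[[0,0,-2.5],[0,0,-3.0],[0,0,-3.0],[0,0,-3.0],[0,0,0],[0,0,0],[0,0,0]], turn=[[0,0,0],[0,0,0],[0,0,0],[0,0,0],[0,0,0],[0,0,0],[0,0,0]])

```text
time_s: 9.85
position: [0.5286, 0.1245, 0.1432]
tool_rot: [[-0.281, 0.96, -0.001], [0.96, 0.281, -0.0], [0.0, -0.001, -1.0]]
ft_force: [-0.4, 0.1, -0.3]
grip_width: 0.0848
gripper_force: 0.0
```

```bash
python3 - <<'E'
from h import *
fine((.529,.125),.066,tol=.004); look(0,'w7')
im=cv2.imread('pics/w7.png')[150:390,165:485]; cv2.imwrite('pics/w7c.png',cv2.resize(im,(800,600),interpolation=cv2.INTER_CUBIC))
E
```

```text
t 9.85 saw [0.5283 0.1256] [34.1 35.5] z 0.0666 px [327. 242.]
0 px 326 220 ring [0.5286 0.1219] [40.9 45. ] in tool xy mm [-2.5 -0.5]
1 px 326 121 ring [0.5102 0.1861] [48.7 48.9] in tool xy mm [64.2 -0.2]
t 9.9 pos [0.5284 0.1245 0.1428] q̇ 0.55 [0.9599 0.2804]
```

View pics/w7c.png

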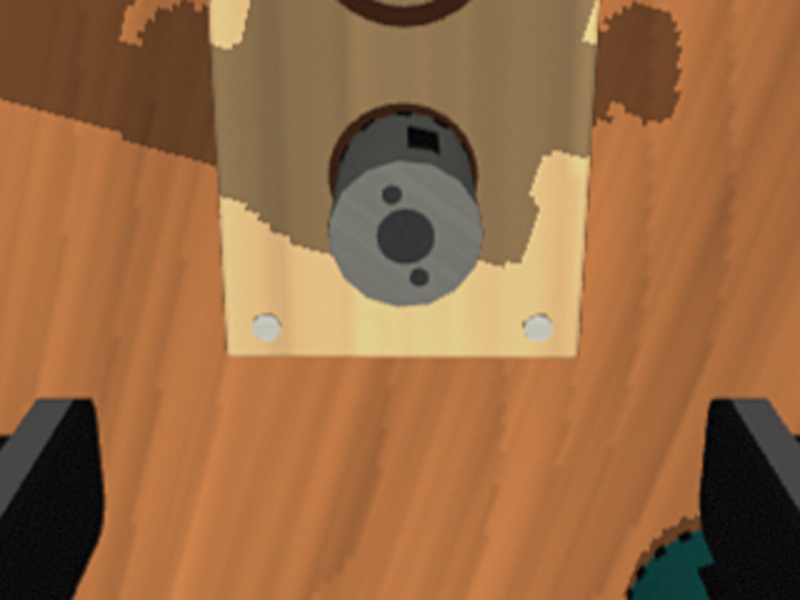

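saw_35 stands over its peg inside the ring, about 1 mm off centre towards +x of the tool. Next is saw_44.

```bash
python3 - <<'E'
from h import *
go(observe(),.5785,-.346,.19,12.8)
E
```

```text
go turn 0.0609 tx ty tz cm -46.99 -5.54 -4.74
```

>>> move_arm(jaw=[8.5,8.5,8.5,8.5,8.5,8.5,8.5,8.5,8.5,8.5,8.5,8.5], dp=[[-3.92,-0.46,-0.4],[-3.92,-0.46,-0.4],[-3.92,-0.46,-0.4],[-3.92,-0.46,-0.4],[-3.92,-0.46,-0.4],[-3.92,-0.46,-0.4],[-3.92,-0.46,-0.4],[-3.92,-0.46,-0.4],[-3.92,-0.46,-0.4],[-3.92,-0.46,-0.4],[-3.92,-0.46,-0.4],[-3.92,-0.46,-0.4]], turn=[[0,0,0.061],[0,0,0],[0,0,0],[0,0,0],[0,0,0],[0,0,0],[0,0,0],[0,0,0],[0,0,0],[0,0,0],[0,0,0],[0,0,0]])

```text
time_s: 10.95
position: [0.5813, -0.3479, 0.1906]
tool_rot: [[-0.221, 0.975, -0.002], [0.975, 0.221, 0.002], [0.002, -0.001, -1.0]]
ft_force: [0.6, 0.4, 0.4]
grip_width: 0.0846
gripper_force: 0.0
```

>>> move_arm(jaw=[8.5,8.5,8.5,8.5], dp=[[0,0,0],[0,0,0],[0,0,0],[0,0,0]], turn=[[0,0,0],[0,0,0],[0,0,0],[0,0,0]])

```text
time_s: 11.28
position: [0.5818, -0.3448, 0.1913]
tool_rot: [[-0.223, 0.975, -0.001], [0.975, 0.223, 0.001], [0.001, -0.001, -1.0]]
ft_force: [-0.2, 0.7, 0.0]
grip_width: 0.085
gripper_force: 0.0
```

```bash
python3 - <<'E'
from h import *
s,im,c=fine((.5785,-.345),.086,tol=.004); s=observe(); print(s['position']); go(s,c[0],c[1],.048,12.8)
E
```

```text
t 11.2833 saw [ 0.5786 -0.3468] [43.2 44.2] z 0.0866 px [319. 229.]
[ 0.58188481 -0.34472279  0.19160757]
go turn 0.0013 tx ty tz cm -0.13 -0.37 14.36
```

>>> move_arm(jaw=[8.5,8.5,8.5,8.5,8.5,3.8,3.8,3.8,3.8,3.8,3.8,3.8], dp=[[-0.13,-0.32,3.5],[0,0,3.5],[0,0,3.5],[0,0,3.8],[0,0,0],[0,0,0],[0,0,0],[0,0,0],[0,0,0],[0,0,0],[0,0,0],[0,0,0]], turn=[[0,0,0],[0,0,0],[0,0,0],[0,0,0],[0,0,0],[0,0,0],[0,0,0],[0,0,0],[0,0,0],[0,0,0],[0,0,0],[0,0,0]])

```text
time_s: 12.33
position: [0.58, -0.3487, 0.0522]
tool_rot: [[-0.222, 0.975, 0.004], [0.975, 0.222, -0.003], [-0.004, 0.003, -1.0]]
ft_force: [-0.2, 1.2, 5.8]
grip_width: 0.0435
gripper_force: 40.3
```

>>> move_arm(jaw=[3.8,3.8,3.8,3.8,3.8,3.8], dp=[[0,0,-3.3],[0,0,-3.3],[0,0,-3.4],[0,0,0],[0,0,0],[0,0,0]], turn=[[0,0,0],[0,0,0],[0,0,0],[0,0,0],[0,0,0],[0,0,0]])

```text
time_s: 12.83
position: [0.5788, -0.3479, 0.1494]
tool_rot: [[-0.222, 0.975, 0.0], [0.975, 0.222, -0.0], [-0.0, 0.0, -1.0]]
ft_force: [0.1, 1.1, -2.4]
grip_width: 0.0436
gripper_force: 41.3
```

```bash
cat >> h.py <<'E'
def inhand(zr,f):
    """saw back in the hand: brightness-split top disc, centre in tool mm; zr = height of the back over the TCP"""
    s,im,d=shot('wrist',f); W=worldmap('wrist',s,d); p=np.array(s['position']); R=np.array(s['tool_rot'])
    m=((abs(W[:,:,2]-p[2]-zr)<.004)&(np.hypot(W[:,:,0]-p[0],W[:,:,1]-p[1])<.045)).astype(np.uint8)
    m=cv2.morphologyEx(m,cv2.MORPH_OPEN,np.ones((9,9)))
    c=max(cv2.findContours(m,cv2.RETR_EXTERNAL,cv2.CHAIN_APPROX_NONE)[0],key=cv2.contourArea)
    w=ray('wrist',s,cv2.convexHull(c)[:,0].astype(float),p[2]+zr)[:,:2]; e=cv2.fitEllipse(w.astype(np.float32)*1000)
    print('in hand tool xy mm',((np.array(e[0])/1000-p[:2])@R[:2,:2]*1000).round(1),np.array(e[1]).round(1),'z',np.median(W[:,:,2][m>0]-p[2]).round(4),'pos',p.round(4),s['grip_width'],'t',s['time_s'])
    x,y,w_,h_=cv2.boundingRect(c); print('px box',x,y,w_,h_); return s
E
python3 - <<'E'
from h import *
s=inhand(.0375,'w8'); go(s,.5107,.1862,.148,16.3)
E
```

```text
in hand tool xy mm [ 0.6 -1.8] [20. 31.] z 0.0348 pos [ 0.5788 -0.3479  0.1494] 0.043621378341941755 t 12.8333
px box 270 343 93 51
go turn -0.0611 tx ty tz cm 53.17 8.46 0.14
```

```bash
python3 - <<'E'
from h import *
s=inhand(.034,'w9')
E
```

```text
in hand tool xy mm [ 2.4 -0.5] [44.6 45.1] z 0.0344 pos [ 0.5786 -0.3477  0.1484] 0.04339512837122197 t 12.8833
px box 252 292 147 127
```

>>> move_arm(jaw=[3.8,3.8,3.8,3.8,3.8,3.8,3.8,3.8,3.8,3.8,3.8,3.8], dp=[[4.09,0.65,0],[4.09,0.65,0],[4.09,0.65,0],[4.09,0.65,0],[4.09,0.65,0],[4.09,0.65,0],[4.09,0.65,0],[4.09,0.65,0],[4.09,0.65,0],[4.09,0.65,0],[4.09,0.65,0],[4.09,0.65,0]], turn=[[0,0,-0.061],[0,0,0],[0,0,0],[0,0,0],[0,0,0],[0,0,0],[0,0,0],[0,0,0],[0,0,0],[0,0,0],[0,0,0],[0,0,0]])

```text
time_s: 13.93
position: [0.5176, 0.1471, 0.1482]
tool_rot: [[-0.28, 0.96, -0.002], [0.96, 0.28, -0.0], [0.0, -0.002, -1.0]]
ft_force: [1.6, 0.4, -1.3]
grip_width: 0.0435
gripper_force: 41.3
```

>>> move_arm(jaw=[3.8,3.8,3.8,3.8,3.8,3.8], dp=[[4.09,0.65,0],[0,0,0],[0,0,0],[0,0,0],[0,0,0],[0,0,0]], turn=[[0,0,0],[0,0,0],[0,0,0],[0,0,0],[0,0,0],[0,0,0]])

```text
time_s: 14.43
position: [0.5137, 0.185, 0.1487]
tool_rot: [[-0.279, 0.96, -0.0], [0.96, 0.279, -0.0], [-0.0, -0.001, -1.0]]
ft_force: [0.2, -0.1, -1.2]
grip_width: 0.0435
gripper_force: 41.3
```

```bash
python3 - <<'E'
from h import *
inhand(.034,'w10'); look(1,'w11')
E
```

```text
in hand tool xy mm [2.8 0.6] [44.2 48.1] z 0.0345 pos [0.5137 0.185  0.1487] 0.043504296229427745 t 14.4333
px box 252 292 159 127
0 px 322 300 ring [0.5292 0.1206] [21.9 52.3] in tool xy mm [-66.3  -3.1]
1 px 321 215 ring [0.5112 0.185 ] [48.5 52.2] in tool xy mm [ 0.6 -2.4]
2 px 321 101 ring [0.4896 0.2572] [58.7 59.2] in tool xy mm [76.  -3.1]
t 14.4833 pos [0.5137 0.1851 0.1488] q̇ 0.22 [0.9604 0.2787]
```

>>> move_arm(jaw=[3.8,3.8,3.8,3.8,3.8,3.8,3.8,3.8,3.8,3.8], dp=[[-0.05,-0.25,0],[0,0,3.0],[0,0,3.0],[0,0,3.0],[0,0,1.5],[0,0,1.0],[0,0,0],[0,0,0],[0,0,0],[0,0,0]], turn=[[0,0,0],[0,0,0],[0,0,0],[0,0,0],[0,0,0],[0,0,0],[0,0,0],[0,0,0],[0,0,0],[0,0,0]])

```text
time_s: 15.37
position: [0.5116, 0.185, 0.0347]
tool_rot: [[-0.28, 0.96, 0.002], [0.96, 0.28, 0.0], [-0.0, 0.002, -1.0]]
ft_force: [1.0, -0.1, -1.2]
grip_width: 0.0435
gripper_force: 42.1
```

>>> move_arm(jaw=[3.8,3.8,3.8,3.8], dp=[[-0.1,-0.05,0.2],[0,0,0],[0,0,0],[0,0,0]], turn=[[0,0,0],[0,0,0],[0,0,0],[0,0,0]])

```text
time_s: 15.7
position: [0.511, 0.184, 0.032]
tool_rot: [[-0.28, 0.96, 0.0], [0.96, 0.28, 0.0], [-0.0, 0.0, -1.0]]
ft_force: [0.3, 0.2, -0.5]
grip_width: 0.0435
gripper_force: 42.1
```

>>> move_arm(jaw=[6.4,6.4,6.4,6.4,8.5,8.5,8.5,8.5,8.5,8.5,8.5], dp=[[0,0,0],[0,0,0],[0,0,0],[0,0,0],[0,0,-2.5],[0,0,-3.0],[0,0,-3.0],[0,0,-3.0],[0,0,0],[0,0,0],[0,0,0]], turn=[[0,0,0],[0,0,0],[0,0,0],[0,0,0],[0,0,0],[0,0,0],[0,0,0],[0,0,0],[0,0,0],[0,0,0],[0,0,0]])

```text
time_s: 16.62
position: [0.5105, 0.1839, 0.1463]
tool_rot: [[-0.28, 0.96, -0.001], [0.96, 0.28, -0.0], [0.0, -0.001, -1.0]]
ft_force: [0.0, -0.6, -0.3]
grip_width: 0.0853
gripper_force: 0.0
```

```bash
python3 - <<'E'
from h import *
fine((.5102,.186),.066,tol=.004); fine((.5283,.1256),.066,tol=.004); s=observe(); print(s['position']); go(s,.5651,-.267,.19,12.8)
E
```

```text
t 16.6167 saw [0.5099 0.1862] [43.3 44.4] z 0.0666 px [326. 238.]
t 16.6667 saw [0.5283 0.1261] [34.4 36.8] z 0.0666 px [329. 335.]
[0.51035509 0.18387389 0.14565699]
go turn 0.0609 tx ty tz cm -45.18 -4.65 -4.43
```

saw_44 is centred to within about 0.3 mm. Next is saw_54.

>>> move_arm(jaw=[8.5,8.5,8.5,8.5,8.5,8.5,8.5,8.5,8.5,8.5,8.5,8.5], dp=[[-3.77,-0.39,-0.37],[-3.77,-0.39,-0.37],[-3.77,-0.39,-0.37],[-3.77,-0.39,-0.37],[-3.77,-0.39,-0.37],[-3.77,-0.39,-0.37],[-3.77,-0.39,-0.37],[-3.77,-0.39,-0.37],[-3.77,-0.39,-0.37],[-3.77,-0.39,-0.37],[-3.77,-0.39,-0.37],[-3.77,-0.39,-0.37]], turn=[[0,0,0.061],[0,0,0],[0,0,0],[0,0,0],[0,0,0],[0,0,0],[0,0,0],[0,0,0],[0,0,0],[0,0,0],[0,0,0],[0,0,0]])

```text
time_s: 17.72
position: [0.5674, -0.269, 0.1901]
tool_rot: [[-0.221, 0.975, -0.002], [0.975, 0.221, 0.001], [0.002, -0.002, -1.0]]
ft_force: [0.3, -1.2, 0.0]
grip_width: 0.085
gripper_force: 0.0
```

>>> move_arm(jaw=[8.5,8.5,8.5,8.5], dp=[[0,0,0],[0,0,0],[0,0,0],[0,0,0]], turn=[[0,0,0],[0,0,0],[0,0,0],[0,0,0]])

```text
time_s: 18.05
position: [0.5677, -0.2659, 0.1907]
tool_rot: [[-0.223, 0.975, -0.001], [0.975, 0.223, 0.001], [0.001, -0.001, -1.0]]
ft_force: [-0.3, 0.2, -0.1]
grip_width: 0.0849
gripper_force: 0.0
```

```bash
python3 - <<'E'
from h import *
s,im,c=fine((.5651,-.267),.086,tol=.004); s=observe(); print(s['position']); go(s,c[0],c[1],.049,12.8)
E
```

```text
t 18.05 saw [ 0.5655 -0.2672] [53.3 54.2] z 0.0866 px [324. 229.]
[ 0.56776776 -0.26580712  0.1909849 ]
go turn 0.0014 tx ty tz cm -0.09 -0.25 14.2
```

>>> move_arm(jaw=[8.5,8.5,8.5,8.5,8.5,4.8,4.8,4.8,4.8,4.8,4.8,4.8], dp=[[0.07,-0.2,3.5],[0,0,3.5],[0,0,3.5],[0,0,3.8],[0,0,0],[0,0,0],[0,0,0],[0,0,0],[0,0,0],[0,0,0],[0,0,0],[0,0,0]], turn=[[0,0,0],[0,0,0],[0,0,0],[0,0,0],[0,0,0],[0,0,0],[0,0,0],[0,0,0],[0,0,0],[0,0,0],[0,0,0],[0,0,0]])

```text
time_s: 19.1
position: [0.5669, -0.2675, 0.0515]
tool_rot: [[-0.222, 0.975, 0.004], [0.975, 0.222, -0.003], [-0.004, 0.004, -1.0]]
ft_force: [-0.4, 1.9, 7.0]
grip_width: 0.0532
gripper_force: 42.5
```

>>> move_arm(jaw=[4.8,4.8,4.8,4.8,4.8,4.8], dp=[[0,0,-3.3],[0,0,-3.3],[0,0,-3.4],[0,0,0],[0,0,0],[0,0,0]], turn=[[0,0,0],[0,0,0],[0,0,0],[0,0,0],[0,0,0],[0,0,0]])

```text
time_s: 19.6
position: [0.5654, -0.2667, 0.1484]
tool_rot: [[-0.221, 0.975, -0.0], [0.975, 0.221, -0.0], [-0.0, -0.0, -1.0]]
ft_force: [-0.5, 0.2, -2.3]
grip_width: 0.053
gripper_force: 43.2
```

```bash
python3 - <<'E'
from h import *
s=inhand(.036,'w12'); s=inhand(.036,'w13'); go(s,.4898,.2573,.148,16.3)
E
```

```text
in hand tool xy mm [ 1.4 -0.4] [53.4 55. ] z 0.0351 pos [ 0.5654 -0.2667  0.1484] 0.05302708646236184 t 19.6
px box 234 284 184 153
in hand tool xy mm [ 1.3 -0.4] [53.1 55.2] z 0.0351 pos [ 0.5652 -0.2666  0.1476] 0.05330379691315839 t 19.65
px box 233 284 185 153
go turn -0.0612 tx ty tz cm 52.4 7.47 -0.04
```

>>> move_arm(jaw=[4.8,4.8,4.8,4.8,4.8,4.8,4.8,4.8,4.8,4.8,4.8,4.8], dp=[[0,0,0],[4.02,0.575,0],[4.02,0.575,0],[4.02,0.575,0],[4.02,0.575,0],[4.02,0.575,0],[4.02,0.575,0],[4.02,0.575,0],[4.02,0.575,0],[4.02,0.575,0],[4.02,0.575,0],[4.02,0.575,0]], turn=[[0,0,-0.061],[0,0,0],[0,0,0],[0,0,0],[0,0,0],[0,0,0],[0,0,0],[0,0,0],[0,0,0],[0,0,0],[0,0,0],[0,0,0]])

```text
time_s: 20.7
position: [0.5013, 0.177, 0.1474]
tool_rot: [[-0.28, 0.96, -0.002], [0.96, 0.28, -0.0], [0.0, -0.002, -1.0]]
ft_force: [0.7, -0.2, -1.1]
grip_width: 0.0535
gripper_force: 43.2
```

>>> move_arm(jaw=[4.8,4.8,4.8,4.8,4.8,4.8], dp=[[4.02,0.575,0],[4.02,0.575,0],[0,0,0],[0,0,0],[0,0,0],[0,0,0]], turn=[[0,0,0],[0,0,0],[0,0,0],[0,0,0],[0,0,0],[0,0,0]])

```text
time_s: 21.2
position: [0.491, 0.2546, 0.1478]
tool_rot: [[-0.279, 0.96, -0.001], [0.96, 0.279, -0.001], [-0.0, -0.001, -1.0]]
ft_force: [0.3, -0.0, -2.1]
grip_width: 0.0531
gripper_force: 43.2
```

```bash
python3 - <<'E'
from h import *
inhand(.035,'w14'); look(2,'w15'); go(observe(),.4903,.2559,.034,16.3)
E
```

```text
in hand tool xy mm [ 0.9 -0.3] [54.4 55.4] z 0.0351 pos [0.491  0.2546 0.1478] 0.0531181095891358 t 21.2
px box 234 283 184 155
0 px 325 384 ring [0.5243 0.1388] [32.3 32.9] in tool xy mm [-120.3   -0.4]
1 px 325 311 ring [0.5044 0.1971] [24.7 57.6] in tool xy mm [-58.8  -3.2]
2 px 324 213 ring [0.4905 0.256 ] [58.8 61.9] in tool xy mm [ 1.7 -0.2]
3 px 324 82 ring [0.4677 0.3397] [67.8 75.3] in tool xy mm [88.4  1.2]
t 21.25 pos [0.4911 0.2544 0.148 ] q̇ 0.19 [0.9604 0.2788]
go turn -0.002 tx ty tz cm 0.17 -0.04 11.41
```

>>> move_arm(jaw=[4.8,4.8,4.8,4.8,4.8,4.8,4.8,4.8,4.8,4.8], dp=[[0.12,-0.04,0],[0,0,3.0],[0,0,3.0],[0,0,3.0],[0,0,1.5],[0,0,1.0],[0,0,0],[0,0,0],[0,0,0],[0,0,0]], turn=[[0,0,0],[0,0,0],[0,0,0],[0,0,0],[0,0,0],[0,0,0],[0,0,0],[0,0,0],[0,0,0],[0,0,0]])

```text
time_s: 22.13
position: [0.4907, 0.2567, 0.0341]
tool_rot: [[-0.28, 0.96, 0.002], [0.96, 0.28, 0.0], [-0.0, 0.002, -1.0]]
ft_force: [-0.2, 0.1, -2.1]
grip_width: 0.0531
gripper_force: 43.3
```

>>> move_arm(jaw=[4.8,4.8,4.8,4.8], dp=[[-0.07,-0.05,0.25],[0,0,0],[0,0,0],[0,0,0]], turn=[[0,0,0],[0,0,0],[0,0,0],[0,0,0]])

```text
time_s: 22.47
position: [0.49, 0.2558, 0.031]
tool_rot: [[-0.281, 0.96, 0.0], [0.96, 0.281, 0.0], [-0.0, 0.0, -1.0]]
ft_force: [1.0, 0.0, 0.0]
grip_width: 0.0536
gripper_force: 43.3
```

>>> move_arm(jaw=[7.4,7.4,7.4,7.4,8.5,8.5,8.5,8.5,8.5,8.5,8.5], dp=[[0,0,0],[0,0,0],[0,0,0],[0,0,0],[0,0,-2.5],[0,0,-3.0],[0,0,-3.0],[0,0,-3.0],[0,0,0],[0,0,0],[0,0,0]], turn=[[0,0,0],[0,0,0],[0,0,0],[0,0,0],[0,0,0],[0,0,0],[0,0,0],[0,0,0],[0,0,0],[0,0,0],[0,0,0]])

```text
time_s: 23.38
position: [0.4894, 0.2557, 0.1451]
tool_rot: [[-0.28, 0.96, -0.001], [0.96, 0.28, -0.0], [0.0, -0.001, -1.0]]
ft_force: [-0.5, 0.2, -0.7]
grip_width: 0.0852
gripper_force: 0.0
```

```bash
python3 - <<'E'
from h import *
fine((.4893,.2572),.066,tol=.004); look(3,'w16'); s=observe(); go(s,.548,-.189,.19,12.8)
E
```

```text
t 23.3833 saw [0.4894 0.2564] [53.1 54.3] z 0.0666 px [327. 240.]
0 px 327 389 ring [0.5331 0.1088] [42.9 95.9] in tool xy mm [-153.3    0.9]
1 px 327 315 ring [0.5149 0.171 ] [55.5 82.3] in tool xy mm [-88.5   0.9]
2 px 327 217 ring [0.4874 0.2503] [61.  73.8] in tool xy mm [-4.7 -3.2]
3 px 327 85 ring [0.4677 0.3396] [67.8 75.1] in tool xy mm [86.6  2.9]
t 23.4333 pos [0.4892 0.2557 0.1446] q̇ 0.57 [0.9599 0.2805]
go turn 0.0608 tx ty tz cm -44.66 -4.12 -4.55
```

saw_54 is within 0.7 mm. Last is saw_64.

>>> move_arm(jaw=[8.5,8.5,8.5,8.5,8.5,8.5,8.5,8.5,8.5,8.5,8.5,8.5], dp=[[0,0,0],[-4.06,-0.375,-0.41],[-4.06,-0.375,-0.41],[-4.06,-0.375,-0.41],[-4.06,-0.375,-0.41],[-4.06,-0.375,-0.41],[-4.06,-0.375,-0.41],[-4.06,-0.375,-0.41],[-4.06,-0.375,-0.41],[-4.06,-0.375,-0.41],[-4.06,-0.375,-0.41],[-4.06,-0.375,-0.41]], turn=[[0,0,0.061],[0,0,0],[0,0,0],[0,0,0],[0,0,0],[0,0,0],[0,0,0],[0,0,0],[0,0,0],[0,0,0],[0,0,0],[0,0,0]])

```text
time_s: 24.48
position: [0.5481, -0.1908, 0.1899]
tool_rot: [[-0.221, 0.975, -0.002], [0.975, 0.221, 0.001], [0.002, -0.002, -1.0]]
ft_force: [0.5, 1.0, 0.1]
grip_width: 0.0853
gripper_force: 0.0
```

>>> move_arm(jaw=[8.5,8.5,8.5,8.5,8.5], dp=[[0,0,0],[0,0,0],[0,0,0],[0,0,0],[0,0,0]], turn=[[0,0,0],[0,0,0],[0,0,0],[0,0,0],[0,0,0]])

```text
time_s: 24.9
position: [0.5485, -0.1875, 0.1907]
tool_rot: [[-0.223, 0.975, -0.001], [0.975, 0.223, 0.001], [0.001, -0.001, -1.0]]
ft_force: [0.6, -0.3, -0.8]
grip_width: 0.0851
gripper_force: 0.0
```

```bash
python3 - <<'E'
from h import *
s,im,c=fine((.548,-.189),.086,tol=.004); s=observe(); print(s['position']); go(s,c[0],c[1],.049,12.8)
E
```

```text
t 24.9 saw [ 0.548  -0.1883] [63.1 64.2] z 0.0866 px [326. 227.]
[ 0.54850944 -0.18762071  0.1908257 ]
go turn 0.0015 tx ty tz cm -0.06 -0.07 14.18
```

>>> move_arm(jaw=[8.5,8.5,8.5,8.5,8.5,5.8,5.8,5.8,5.8,5.8,5.8,5.8], dp=[[0.09,-0.02,3.5],[0,0,3.5],[0,0,3.5],[0,0,3.8],[0,0,0],[0,0,0],[0,0,0],[0,0,0],[0,0,0],[0,0,0],[0,0,0],[0,0,0]], turn=[[0,0,0],[0,0,0],[0,0,0],[0,0,0],[0,0,0],[0,0,0],[0,0,0],[0,0,0],[0,0,0],[0,0,0],[0,0,0],[0,0,0]])

```text
time_s: 25.95
position: [0.5492, -0.1884, 0.0503]
tool_rot: [[-0.222, 0.975, 0.004], [0.975, 0.222, -0.002], [-0.003, 0.003, -1.0]]
ft_force: [0.6, 2.1, 8.0]
grip_width: 0.0633
gripper_force: 45.3
```

>>> move_arm(jaw=[5.8,5.8,5.8,5.8,5.8,5.8,5.8], dp=[[0,0,-3.3],[0,0,-3.3],[0,0,-3.4],[0,0,0],[0,0,0],[0,0,0],[0,0,0]], turn=[[0,0,0],[0,0,0],[0,0,0],[0,0,0],[0,0,0],[0,0,0],[0,0,0]])

```text
time_s: 26.53
position: [0.5475, -0.1876, 0.1468]
tool_rot: [[-0.221, 0.975, -0.002], [0.975, 0.221, 0.001], [0.002, -0.002, -1.0]]
ft_force: [0.3, -0.6, -2.6]
grip_width: 0.0633
gripper_force: 46.2
```

```bash
python3 - <<'E'
from h import *
s=inhand(.036,'w17'); s=inhand(.036,'w18'); go(s,.4657,.3377,.148,16.3)
E
```

```text
in hand tool xy mm [ 0.6 -0.3] [62.9 66. ] z 0.0363 pos [ 0.5475 -0.1876  0.1468] 0.06326515121089393 t 26.5333
px box 217 270 219 178
in hand tool xy mm [ 0.6 -0.3] [62.9 66.3] z 0.0362 pos [ 0.5475 -0.1877  0.1467] 0.06350054086630383 t 26.5833
px box 216 270 220 178
go turn -0.0613 tx ty tz cm 52.73 6.89 -0.13
```

>>> move_arm(jaw=[5.8,5.8,5.8,5.8,5.8,5.8,5.8,5.8,5.8,5.8,5.8,5.8], dp=[[0,0,0],[4.05,0.532,0],[4.05,0.532,0],[4.05,0.532,0],[4.05,0.532,0],[4.05,0.532,0],[4.05,0.532,0],[4.05,0.532,0],[4.05,0.532,0],[4.05,0.532,0],[4.05,0.532,0],[4.05,0.532,0]], turn=[[0,0,-0.061],[0,0,0],[0,0,0],[0,0,0],[0,0,0],[0,0,0],[0,0,0],[0,0,0],[0,0,0],[0,0,0],[0,0,0],[0,0,0]])

```text
time_s: 27.63
position: [0.4784, 0.2579, 0.1472]
tool_rot: [[-0.28, 0.96, -0.001], [0.96, 0.28, -0.0], [-0.0, -0.001, -1.0]]
ft_force: [1.1, -0.3, -1.8]
grip_width: 0.0635
gripper_force: 46.2
```

>>> move_arm(jaw=[5.8,5.8,5.8,5.8,5.8,5.8,5.8], dp=[[4.05,0.532,0],[4.05,0.532,0],[0,0,0],[0,0,0],[0,0,0],[0,0,0],[0,0,0]], turn=[[0,0,0],[0,0,0],[0,0,0],[0,0,0],[0,0,0],[0,0,0],[0,0,0]])

```text
time_s: 28.22
position: [0.4672, 0.3356, 0.1478]
tool_rot: [[-0.279, 0.96, -0.0], [0.96, 0.279, -0.0], [-0.0, -0.0, -1.0]]
ft_force: [0.1, 0.2, -2.3]
grip_width: 0.0634
gripper_force: 46.2
```

```bash
python3 - <<'E'
from h import *
inhand(.036,'w19'); look(3,'w20'); go(observe(),.4662,.3372,.034,16.3)
E
```

```text
in hand tool xy mm [ 0.7 -0.4] [63.2 65.3] z 0.0362 pos [0.4672 0.3356 0.1478] 0.06343351772521201 t 28.2167
px box 216 270 219 178
1 px 325 406 ring [0.5016 0.2164] [32.1 32.7] in tool xy mm [-124.1   -0.3]
2 px 325 324 ring [0.5009 0.2189] [28.6 31.7] in tool xy mm [-121.5   -0.3]
3 px 324 215 ring [0.4729 0.3265] [74.  96.5] in tool xy mm [-10.4   2.8]
t 28.2667 pos [0.4673 0.3357 0.1479] q̇ 0.25 [0.9604 0.2787]
go turn -0.0018 tx ty tz cm 0.16 -0.06 11.4
```

View pics/w20.png

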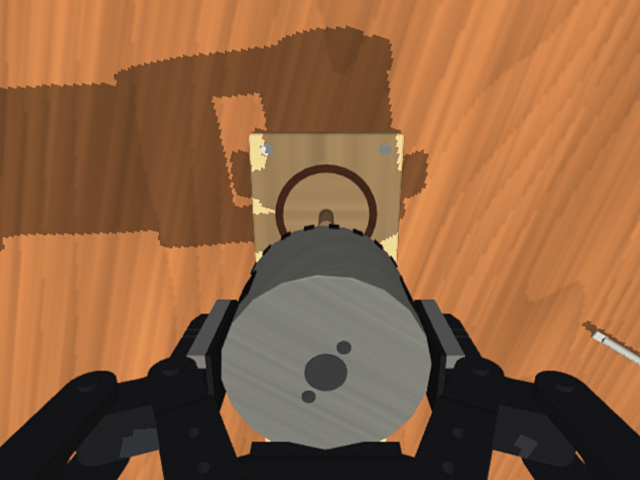

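The ring shows at cols 275–378 with its top at row 164. The saw hides its lower part, so I fit a circle to the visible arc.

```bash
python3 - <<'E'
from h import *
from scipy.optimize import least_squares
s=observe(); im=cv2.imread('pics/w20.png'); g=cv2.cvtColor(im,cv2.COLOR_BGR2GRAY)
m=cv2.adaptiveThreshold(g,1,cv2.ADAPTIVE_THRESH_MEAN_C,cv2.THRESH_BINARY_INV,31,10)
v,u=np.nonzero(m); r=np.hypot(u-326,v-215); k=(abs(r-49)<8)&(v<222); 
w=ray('wrist',s,np.c_[u[k],v[k]].astype(float),.018)[:,:2]
f=least_squares(lambda q:np.hypot(w[:,0]-q[0],w[:,1]-q[1])-q[2],[.466,.338,.033],loss='soft_l1',f_scale=.001)
print(f.x.round(4),k.sum(),np.std(f.fun).round(5),s['position'])
R=np.array(s['tool_rot']); print(((f.x[:2]-s['position'][:2])@R[:2,:2]*1000).round(1))
E
```

```text
[0.4665 0.3379 0.0319] 1357 0.00161 [0.46723547 0.33583906 0.14796339]
[ 2.2 -0.1]
```

>>> move_arm(jaw=[5.8,5.8,5.8,5.8,5.8,5.8,5.8,5.8,5.8,5.8], dp=[[0.08,0,0],[0,0,3.0],[0,0,3.0],[0,0,3.0],[0,0,1.5],[0,0,1.0],[0,0,0],[0,0,0],[0,0,0],[0,0,0]], turn=[[0,0,0],[0,0,0],[0,0,0],[0,0,0],[0,0,0],[0,0,0],[0,0,0],[0,0,0],[0,0,0],[0,0,0]])

```text
time_s: 29.15
position: [0.4672, 0.3378, 0.034]
tool_rot: [[-0.28, 0.96, 0.002], [0.96, 0.28, 0.001], [0.0, 0.002, -1.0]]
ft_force: [-0.5, -0.3, -1.5]
grip_width: 0.0635
gripper_force: 46.5
```

>>> move_arm(jaw=[5.8,5.8,5.8,5.8], dp=[[-0.04,-0.04,0.34],[0,0,0],[0,0,0],[0,0,0]], turn=[[0,0,0],[0,0,0],[0,0,0],[0,0,0]])

```text
time_s: 29.48
position: [0.4669, 0.3374, 0.0303]
tool_rot: [[-0.28, 0.96, 0.002], [0.96, 0.28, 0.001], [0.0, 0.002, -1.0]]
ft_force: [0.6, 1.1, 4.2]
grip_width: 0.0639
gripper_force: 47.0
```

>>> move_arm(jaw=[8.0,8.0,8.0,8.0,8.5,8.5,8.5,8.5,8.5,8.5,8.5,8.5], dp=[[0,0,0],[0,0,0],[0,0,0],[0,0,0],[0,0,-2.5],[0,0,-3.0],[0,0,-3.0],[0,0,-3.0],[0,0,0],[0,0,0],[0,0,0],[0,0,0]], turn=[[0,0,0],[0,0,0],[0,0,0],[0,0,0],[0,0,0],[0,0,0],[0,0,0],[0,0,0],[0,0,0],[0,0,0],[0,0,0],[0,0,0]])

```text
time_s: 30.48
position: [0.4657, 0.3367, 0.1431]
tool_rot: [[-0.28, 0.96, -0.002], [0.96, 0.28, -0.001], [-0.0, -0.003, -1.0]]
ft_force: [0.1, 0.6, 0.6]
grip_width: 0.0849
gripper_force: 0.0
```

```bash
python3 - <<'E'
from h import *
fine((.466,.338),.066,tol=.004,f='w21')
s,im,d=shot('top','top1')
for P in ((.53,.1254),(.5124,.1868),(.4917,.2579),(.4683,.3386)): fine(P,.066,n='top',tol=.005)
a=im[225:345,100:290]; w=cv2.imread('pics/w21.png')[120:400,150:500]
cv2.imwrite('pics/chk.png',np.hstack([cv2.resize(a[:,:,::-1],(440,278),interpolation=cv2.INTER_CUBIC),cv2.resize(w,(348,278),interpolation=cv2.INTER_CUBIC)]))
E
```

```text
t 30.4833 saw [0.4665 0.3372] [63.1 64.2] z 0.0666 px [328. 241.]
t 30.5833 saw [0.5297 0.1253] [32.2 35.6] z 0.0663 px [252. 270.]
t 30.6333 saw [0.5112 0.1855] [41.7 42.8] z 0.0662 px [220. 280.]
t 30.6833 saw [0.4908 0.2558] [50.9 53.3] z 0.066 px [182. 291.]
t 30.7333 saw [0.4696 0.3336] [54.7 64.3] z 0.0662 px [139. 302.]
```

View pics/chk.png

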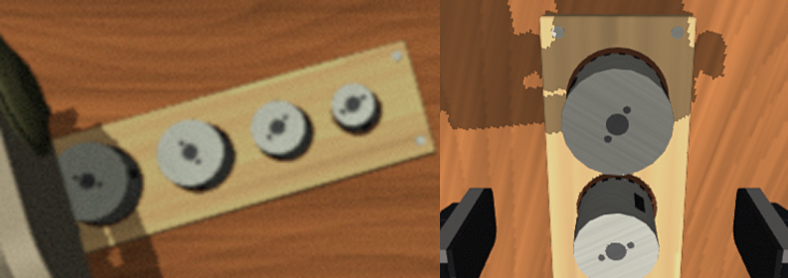

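All four stand on their places. I check the rim-to-ring gaps in one enlarged montage.

```bash
python3 - <<'E'
import cv2,numpy as np
def cr(f,cx,cy,w):
    a=cv2.imread(f'pics/{f}.png'); h=int(w*.75); return cv2.resize(a[cy-h//2:cy-h//2+h,cx-w//2:cx-w//2+w],(400,300),interpolation=cv2.INTER_CUBIC)
m=np.vstack([np.hstack([cr('w21',328,215,130),cr('w21',328,310,120)]),np.hstack([cr('w16',328,310,110),cr('w7',326,215,80)])])
m=np.clip(m.astype(float)*1.5,0,255).astype(np.uint8); cv2.imwrite('pics/mont.png',m)
E
```

```text
(no output)
```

View pics/mont.png

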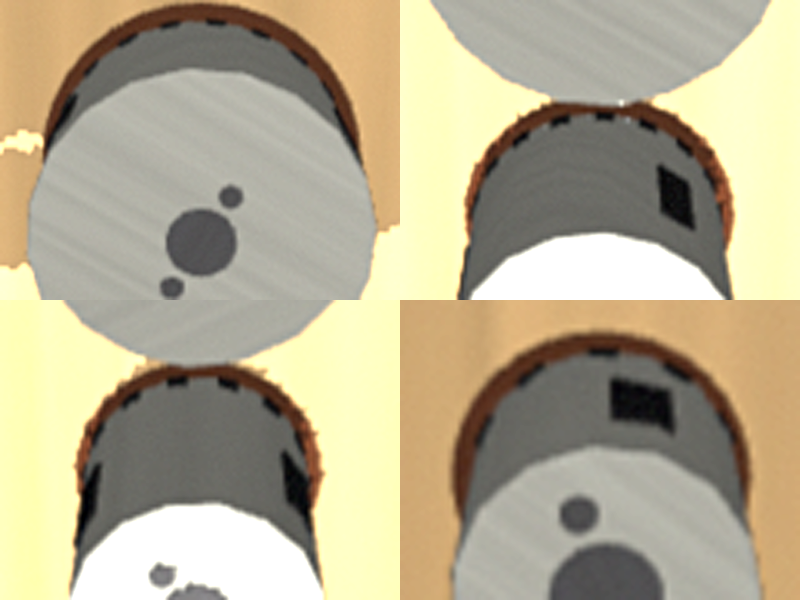

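Every rim lies inside its ring with the ring visible around it. Offsets are about 1 mm or less, and the backs read 66–67 mm high, so the saws sit flat. The gripper is clear above, so I hand in.

```bash
python3 -c "
from h import *
s=observe(); print(s['time_s'],s['position']); print(ticket.close_job())"
```

```text
30.7833 [0.46624299 0.33698374 0.1440436 ]
the job is handed in; nothing more can be done
None
```

All four hole saws stand flat, teeth down, over their matching pegs on the storage board, each centred to within about 1 mm by my measurements, and the job was handed in at 30.8 s.

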